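# Drive the bottle stopper home with the spring striker

## Task

A bottle lies in the spring stopper-driver with its stopper still standing proud. Draw the striker back by its upright grip until the sear catches and holds it by itself, coming up only lightly against the rear buffer, and let go; then, with nothing touching the striker, press the sear's thumb pad down (gently, it is light) to fire it once so that the stopper is driven fully home. Do not push the stopper in by hand, and leave the things standing round about where they are.

Things in the scene. Friction and masses are not known exactly. Their poses are not given: they have to be found in the camera images.
- corker: Stopper-driver, a fixed fixture: wooden base 472 x 92 mm (x = -165 to 307 mm), 16 mm high; on it, in line 55 mm above the worktop at y = 0: a green bottle in a cradle (x = -155 to -22 mm), stopper, striker, sear lever. Brackets 72 mm high at x = 111 and 239 mm. Origin on the worktop under the hammer's face at rest; x runs from the bottle to the sear lever (the draw direction), z up.
- stopper (a joint): How far the stopper still stands proud (m): 0 = head seated on the bottle's mouth (fully home), 11 to 15 mm at the start. A stiff sliding fit (about 3 N) that stays where it is driven. Its head is a dark wooden disc 26 mm across, 5 mm thick, between the bottle's mouth and the hammer's face.
- striker (a joint): How far the striker is drawn back along the corker's x (m); 0 at rest, negative as it flies onto the stopper. A spring brings it to 0: 220 N per m drawn, no preload, plus under 1 N of friction. Steel hammer 32 mm across, 36 mm long, with a 12 mm rod behind it that runs through the brackets and under the sear. Let go before the catch, it slips forward and spoils the job.
- grip (a point): Centre of the black upright grip on the hammer: a rounded block 14 mm along the corker's x, 24 mm along its y, 44 mm high (22 mm above and below this point, which is 107 mm above the worktop), on a narrower neck. It can be pinched, or pushed from its bottle side with closed fingers.
- nose (a point): The sear's nose, a bar 6 mm thick across the rod (x = 197 mm on the corker). A dark coned collar clamped on the rod lifts it (adds 2 to 4 N over some 10 mm of draw); once the collar's flat face is past, the nose drops in front of it and holds the striker. The collar's place is not measured and differs each time: the catch comes at 38 to 64 mm of draw; from 1.5 mm past it the collar squeezes the buffer.
- buffer (a joint): How far the rear buffer is squeezed (m), 0 = free. A rubber-faced ring round the rod between the cheeks of the sear lever, on a stiff spring of 5 N per mm. Felt as a sudden stiffening; a light touch is right, more than 2 mm (10 N on top of the striker's own spring) is too hard.
- pad (a point): Centre of the top of the sear's thumb pad, a ribbed dark steel plate 34 mm along the corker's x and 48 mm along its y, at x = 284 mm on the corker (the end far from the bottle), 87 mm above the worktop when free. Pressed straight down with closed fingertips it trips the sear.
- sear (a joint): Angle of the sear lever (rad): 0 = free (nose down), grows as the pad goes down, hard stop at 0.30. It pivots 45 mm before the pad's centre and springs back. With the striker held, 4 to 6 N and 7 to 8 mm of travel at the pad fire it; the stop is at about 13 mm.
- garlic: Garlic bulb 56 mm, loose; leave alone. Origin under its centre.
- lemon: Yellow lemon 71 x 53 x 51 mm, loose; leave alone. Origin under its centre.
- spice_jar: Round spice jar with a dark cap, 41 mm across, 105 mm high, loose; leave alone. Origin under its centre.
- label_tape: Roll of tape lying flat, 98 mm across, 25 mm high, loose; leave alone. Origin under its centre.
- salt_shaker: Salt shaker, 44 mm across, 90 mm high, loose; leave alone. Origin under its centre.

How it is judged:
By the outcome, as a careful person would: the job done as asked, in the order asked, and still so for the second after the job is handed in, with the robot touching nothing.
It also fails if it takes over 72 s, if anything falls off the work surface, if the arm or the gripper's body presses on something with over 40 N, if the wrist force passes 120 N, or if a joint passes its speed limit or range.

## Robot

A 7-joint arm with a two-finger parallel gripper is mounted at the origin on a cart in front of the work surface, level with it; the furniture and walls round the work are solid. World frame = base frame: x ahead of the robot, y to its left, z up, the work surface at z = 0. Lengths are in m, angles in rad, forces in N, time in s.
With the tool pointing down it reaches from about 0.425 to 0.95 m from the base axis. Payload 4.7 kg.
Tool frame: the origin (TCP) lies at the very end of the fingers, on their centre line; the grasp point (between the pads) lies 19 mm behind it; z points along the fingers, y is the line along which they close (so a half turn about z gives the same grasp; the last joint's range is limited). The gripper opens to 85 mm and grips with 20 to 120 N. Pads are 22 mm wide; open, the fingers measure 114 mm over their backs; the gripper's body (76 mm by 85 mm) begins 54 mm behind the grasp point. The pads swing forward as they close: fully open they stand 13 mm farther back than shut.
Start: joints at [-1.323, 0.469, -0.049, 1.532, 0.024, 1.141, -0.082], TCP at [0.184, 0.649, 0.231] pointing down, gripper open.
Joint ranges: [-2.59, 2.59], [-0.33, 1.99], [-1.39, 1.29], [0.1, 2.45], [-1.04, 4.18], [0.21, 1.99], [-2.66, 2.66]. Speed limits (rad/s): [2.57, 2.57, 3.14, 3.14, 3.14, 3.14, 3.14].

## Interface

Orientations are given as a 3x3 rotation matrix whose columns are the frame's x, y, z axes.
In Python, from station import env, imaging, models gives the robot as it stands. The module is installed in compiled form; this text tells all that it offers.
- The arm moves only by the tool send_rows, never from a script. Its argument "steps" is a list of rows, each a list of 3 entries, a list of its own where there are three numbers: the turn, a rotation vector about the tool's x, y, z in units of pi rad (1.0 is pi rad), then the shift along the tool's x, y, z in units of 100 cm (1.0 is 100 cm), then the closure, from -1 (fully open) to 1 (shut). In form: [[[ax, ay, az], [dx, dy, dz], grip], ...]. A call has 1 to 8 rows; each row is the pose to reach, as a shift and turn from the pose commanded when the call began, along the tool's axes at that moment, turning the shorter way round; what a row does not reach only later rows make up. A row lasts 1/10 s, in which the tool goes at most 50 mm and 8.59 degrees, less where a joint would pass 70% of its speed; a pose out of reach is approached as far as the arm can. A call with a number of a shift or a turn outside -1 to 1 is refused whole. A call with a gripper value outside its range is refused whole. The fingers move at their own pace and stop on an object; the grip force is fixed at half the most. Time passes only in rows, so rows that repeat a pose let the fingers close. It gives the time, the measured TCP pose, the force, the opening and the grip force at its end, in the units of the state.
- env.sense(): the state, without advancing time (a new reading comes with each control period).
- imaging.get_image(name): name is "side" or "top" or "wrist"; returns a dict with "pixels" (384x512x3 uint8, blue, green, red), "K" (3x3 intrinsics, pixels), "cam_to_world" (4x4, takes a point from camera to world coordinates); the wrist camera has in their place "T_tool_cam" (4x4, takes a point from camera to tool coordinates, whose origin is the TCP and whose axes are the flange's). Camera axes: x right, y down, z forward; pixel columns grow to the right and rows downward; lengths in m; the calibration is good to about 2 mm. A picture is of the moment at which its call begins: read the wrist's pose just before it. There is no depth.
- env.close_job(): hands the job in; it is judged then, once.
Trained networks look in the newest picture that a camera, given by its name, has taken for a name from the list of things; names that differ only in an ending like _2 or _b are one class to them, and where a whole thing is asked for, a point or a joint stands for the part that bears it (a point fixed in the world has none). Each returns a list of dicts, best first, with "confidence" (0 to 1); they miss things now and then, are a little off and sometimes report something else, mostly with a low value. They report only what shows in the picture. A call takes as long as a camera call.
- models.find_in(camera, label): "pixel" ([column, row] in pixels, amid what is visible of it).
- models.trace(camera, label): "region" (384x512 bool, what is visible of it) and "pixel" ([column, row] in pixels, amid what is visible of it).
- models.landmark_of(camera, label): "pixel" ([column, row] in pixels: a listed point, or the origin of a listed thing).
The state is a dict: "time_s": time; "q": joint angles; "qvel": joint speeds; "tau": joint torques, N m; "position": TCP position; "tcp_rot": TCP orientation; "force": force on the tool from outside, world axes, zero at the start; "ft_torque": the same for the moment, N m; "finger_gap": opening from 0.0 (shut) to 1.0 (fully open); "gripper_force": force on a finger pad.
Only numpy, scipy, OpenCV 4.12 (cv2) and the standard library are available. Lean on these libraries where they do the work, as an engineer would, in place of code of your own. Each camera call takes 0.05 s, during which the arm holds its last target. There are 200 camera calls.

## Working session

There is one attempt and no reset: what is moved stays moved. The work goes in short steps, Python scripts to look and compute and a tool call to move; the robot and the scene stay as the last step left them, time stands still between calls to the robot, and variables do not carry over. Pictures are saved under pics/ and viewed, at most 10 in all, crops included, and the job is handed in when it is done.

Besides the shell and the picture viewer there is one more tool, called after "Emit:" as a command line: name --argument value ..., lists and objects as JSON in quotes. send_rows: Moves the arm, as the interface text tells. Its arguments: {"type":"object","properties":{"steps":{"type":"array"}},"required":["steps"]}

```bash
mkdir -p pics
cat > h.py <<'E'
import numpy as np, cv2
from station import env, imaging, models
def ray(im,px,T=None):
    M=np.array(im["cam_to_world"]) if "cam_to_world" in im else T@np.array(im["T_tool_cam"])
    d=np.linalg.inv(np.array(im["K"]))@[px[0],px[1],1.0]
    d=M[:3,:3]@d; return M[:3,3],d/np.linalg.norm(d)
def tri(rs):
    A=0;b=0
    for o,d in rs:
        P=np.eye(3)-np.outer(d,d);A=A+P;b=b+P@o
    x=np.linalg.solve(A,b)
    return x,[float(np.linalg.norm((np.eye(3)-np.outer(d,d))@(x-o))) for o,d in rs]
def atz(r,z): o,d=r; return o+d*(z-o[2])/d[2]
def toolT(s):
    T=np.eye(4);T[:3,:3]=s["tcp_rot"];T[:3,3]=s["position"];return T
E
python3 - <<'E'
from h import *
np.set_printoptions(precision=4,suppress=True)
s=env.sense();print(s)
ims={}
for c in("side","top"):
    ims[c]=imaging.get_image(c);cv2.imwrite(f"pics/{c}0.png",ims[c]["pixels"])
for l in("corker","grip","nose","pad","garlic","lemon","spice_jar","label_tape","salt_shaker"):
    r=[]
    for c in("side","top"):
        f=models.landmark_of(c,l)
        print(l,c,[(np.round(x["pixel"],1),round(x["confidence"],2)) for x in f[:2]])
        if f:r.append(ray(ims[c],f[0]["pixel"]))
    if len(r)==2:print("   ",*tri(r))
    elif r: print("  z0",atz(r[0],0))
print(ims["side"]["cam_to_world"],ims["top"]["cam_to_world"])
E
```

```text
{'time_s': 0.0, 'q': array([-1.3229,  0.4695, -0.0486,  1.5337,  0.0241,  1.141 , -0.0823]), 'qvel': array([ 0.0005,  0.002 ,  0.0008,  0.0014,  0.0007,  0.0013, -0.0005]), 'tau': array([ -0.0003, -51.0303,  -0.0468, -23.7709,   0.0108,   0.0075,
        -0.    ]), 'position': array([0.1843, 0.6488, 0.2302]), 'tcp_rot': array([[-0.962 ,  0.2732, -0.0005],
       [ 0.2732,  0.9619, -0.0019],
       [-0.0001, -0.002 , -1.    ]]), 'force': array([ 0.099 , -0.2016,  0.543 ]), 'ft_torque': array([ 0.0516, -0.0446, -0.0088]), 'gripper_force': 0.0, 'finger_gap': 0.9992895570288783}
corker side [(array([282.4, 195.1]), 0.7)]
corker top [(array([293.1, 232.6]), 0.94)]
    [0.4681 0.0273 0.0012] [0.002205503053219101, 0.0022055030532189953]
grip side [(array([280.5, 162.8]), 0.85)]
grip top [(array([291.7, 231.2]), 0.83)]
    [0.4689 0.0443 0.1109] [0.0048943811046401105, 0.004894381104640149]
nose side [(array([282.4, 214.7]), 0.51), (array([235. , 208.1]), 0.21)]
nose top [(array([216.8, 227.8]), 0.93), (array([138.3, 224.1]), 0.28)]
    [0.4723 0.2248 0.0576] [4.3045007438318894e-05, 4.3045
[... 514 characters left out ...]
]
    [ 0.5767 -0.0108  0.0038] [0.0002600254558220084, 0.00026002545582204465]
label_tape side [(array([281.7, 296.5]), 0.97)]
label_tape top [(array([135.5, 222.8]), 0.94)]
    [ 0.4819  0.4441 -0.002 ] [0.00360650049284255, 0.0036065004928426403]
salt_shaker side [(array([229.9, 285.4]), 0.7)]
salt_shaker top [(array([147.5, 184.8]), 0.63)]
    [0.5871 0.4186 0.0032] [0.000655102639018612, 0.0006551026390188031]
[[-0.9996 -0.0052  0.0265  0.5076]
 [-0.0258  0.4796 -0.8771  1.1182]
 [-0.0081 -0.8775 -0.4795  0.6155]
 [ 0.      0.      0.      1.    ]] [[ 0.0239 -0.983   0.1822  0.3849]
 [-0.9994 -0.0279 -0.0192  0.1567]
 [ 0.024  -0.1817 -0.9831  0.9914]
 [ 0.      0.      0.      1.    ]]
```

Run:
```python
import cv2
a=cv2.imread("pics/side0.png")[100:340,180:400];b=cv2.imread("pics/top0.png")[140:300,100:400]
cv2.imwrite("pics/s1.png",cv2.resize(a,None,fx=2.5,fy=2.5,interpolation=3));cv2.imwrite("pics/t1.png",cv2.resize(b,None,fx=2.6,fy=2.6,interpolation=3))
```

```text
(no output)
```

View pics/s1.png

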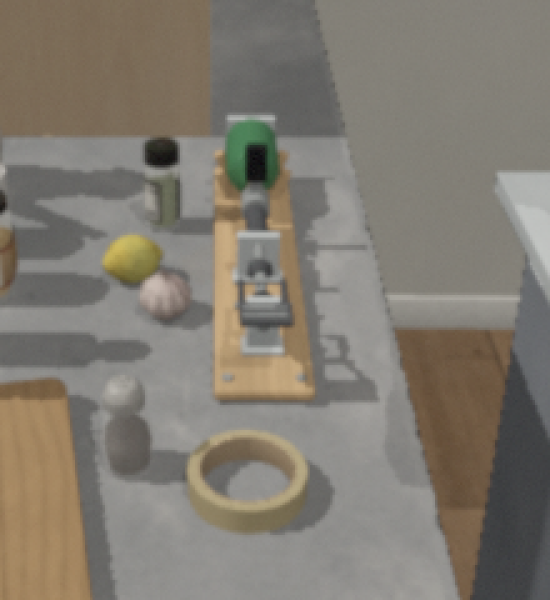

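View pics/t1.png

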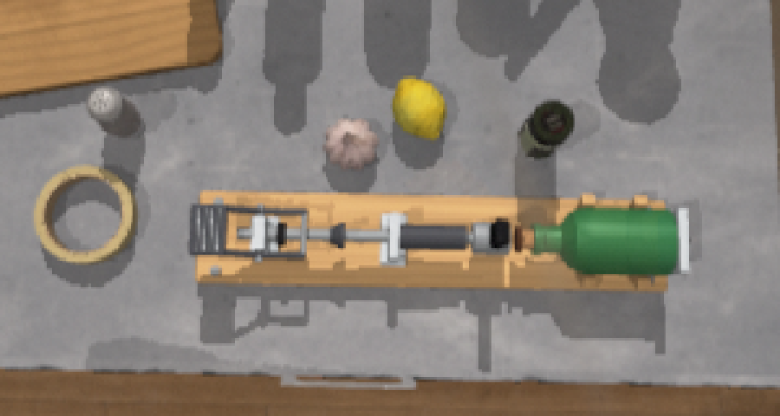

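Top view: grip at about (292,230), collar about (230,230), nose about (208,229) and pad about (180,228), with the corker's x running roughly along world +y. The side view agrees: grip about (282,165), pad about (285,225). I'll rotate the tool into line and move over the corker for a wrist view.

Run:
```python
from h import *
np.set_printoptions(precision=4,suppress=True)
t=imaging.get_image("top");s=imaging.get_image("side")
for n,p,z,q in(("grip",(292.3,230),.107,(282.4,165.2)),("pad",(180,228.2),.087,(285.6,225))):
    a,b=ray(t,p),ray(s,q);print(n,atz(a,z),atz(b,z),*tri([a,b]))
# bottle end/axis, base corners at z=.016
for n,p,z in(("b1",(200/2.6+100,190/2.6+140),.016),("b2",(198/2.6+100,281/2.6+140),.016),("b3",(667/2.6+100,200/2.6+140),.016),("b4",(666/2.6+100,290/2.6+140),.016),("collarflat",(345/2.6+100,234/2.6+140),.055),("nose",(282/2.6+100,233/2.6+140),.062)):
    print(n,atz(ray(t,p),z))
st=env.sense();R=st["tcp_rot"]
print(R.T@(np.array([.468,.16,.24])-st["position"]))
```

```text
grip [0.4672 0.0428 0.107 ] [0.4686 0.0498 0.107 ] [0.468  0.0423 0.1034] [0.000401679375660467, 0.00040167937566036843]
pad [0.4664 0.3109 0.087 ] [0.4682 0.3147 0.087 ] [0.4673 0.3112 0.0846] [0.0007513914027060814, 0.0007513914027060402]
b1 [0.512  0.3333 0.016 ]
b2 [0.4215 0.3298 0.016 ]
b3 [ 0.5146 -0.1385  0.016 ]
b4 [ 0.4242 -0.1351  0.016 ]
collarflat [0.4682 0.1852 0.055 ]
nose [0.4669 0.2449 0.062 ]
[-0.4065 -0.3932 -0.0087]
```

Emit:
send_rows --steps '[[[0,0,-0.088],[-0.4,-0.39,-0.01],1],[[0,0,-0.088],[-0.4,-0.39,-0.01],1],[[0,0,-0.088],[-0.4,-0.39,-0.01],1],[[0,0,-0.088],[-0.4,-0.39,-0.01],1],[[0,0,-0.088],[-0.4,-0.39,-0.01],1],[[0,0,-0.088],[-0.4,-0.39,-0.01],1],[[0,0,-0.088],[-0.4,-0.39,-0.01],1],[[0,0,-0.088],[-0.4,-0.39,-0.01],1]]'

```text
time_s: 1.9
position: [0.3844, 0.3007, 0.2389]
tcp_rot: [[-1.0, 0.0, 0.001], [0.0, 1.0, 0.001], [-0.001, 0.001, -1.0]]
force: [0.9, -0.3, 0.4]
finger_gap: -0.001
gripper_force: 0.0
```

Run:
```python
from h import *
np.set_printoptions(precision=4,suppress=True)
s=env.sense();print(s["position"],s["tcp_rot"],s["q"])
print(s["tcp_rot"].T@(np.array([.468,.16,.24])-s["position"]))
```

```text
[0.3844 0.3007 0.2389] [[-1.      0.0003  0.0007]
 [ 0.0003  1.      0.0009]
 [-0.0007  0.0009 -1.    ]] [-0.7852  0.154   0.0394  1.9583 -0.0072  1.0284  0.8279]
[-0.0837 -0.1406 -0.0012]
```

Emit:
send_rows --steps '[[[0,0,0],[-0.084,-0.12,0],1],[[0,0,0],[-0.084,-0.12,0],1],[[0,0,0],[-0.084,-0.12,0],1],[[0,0,0],[-0.084,-0.12,0],1],[[0,0,0],[-0.084,-0.12,0],1],[[0,0,0],[-0.084,-0.12,0],1]]'

```text
time_s: 2.5
position: [0.4669, 0.1837, 0.2384]
tcp_rot: [[-1.0, -0.002, -0.0], [-0.002, 1.0, 0.001], [0.0, 0.001, -1.0]]
force: [0.1, 0.5, -0.2]
finger_gap: 0.001
gripper_force: 0.0
```

Run:
```python
from h import *
np.set_printoptions(precision=4,suppress=True)
s=env.sense();im=imaging.get_image("wrist");print(s["position"],im["T_tool_cam"],im["K"])
cv2.imwrite("pics/w1.png",cv2.resize(im["pixels"],None,fx=1.5,fy=1.5,interpolation=3))
for l,z in(("grip",.107),("nose",.058),("pad",.087)):
    for f in models.landmark_of("wrist",l)[:2]:print(l,f["pixel"],f["confidence"],atz(ray(im,f["pixel"],toolT(s)),z))
```

```text
[0.4669 0.1837 0.2384] [[ 0.0004 -0.9571 -0.2899  0.0741]
 [ 1.      0.0002  0.0008  0.0003]
 [-0.0007 -0.2899  0.9571 -0.1423]
 [ 0.      0.      0.      1.    ]] [[272.8111   0.     255.1737]
 [  0.     272.8111 192.9256]
 [  0.       0.       1.    ]]
grip [118.3, 182.7] 0.76 [0.4648 0.0424 0.107 ]
nose [288.9, 175.8] 0.97 [0.4687 0.2253 0.058 ]
nose [368.3, 180.4] 0.48 [0.4743 0.3224 0.058 ]
pad [367.2, 179.9] 0.9 [0.4665 0.3086 0.087 ]
```

View pics/w1.png

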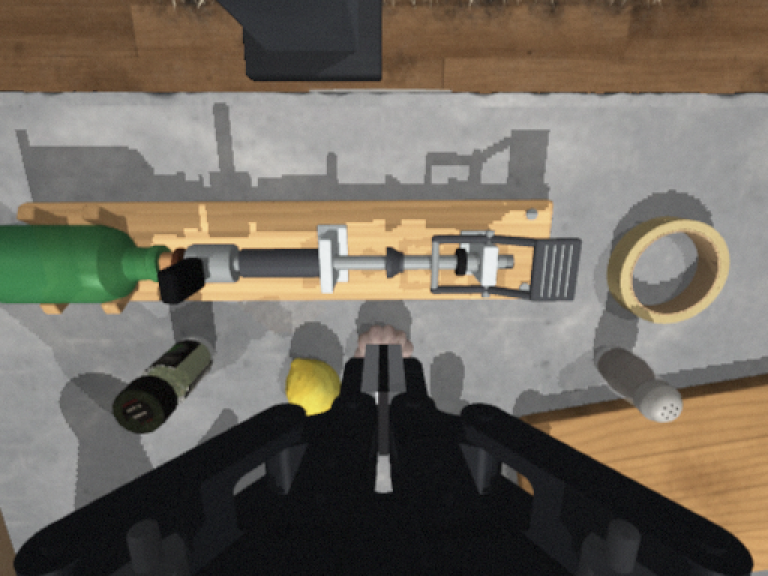

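Wrist view (768-px picture): grip at (182,280), collar flat face about (388,262), nose bar about (436,262), buffer (461,262), pad (556,268). Collar to nose suggests the catch comes at about 37–42 mm. Next I'll go to the bottle side of the grip.

Emit:
send_rows --steps '[[[0,0,0],[0,-0.178,0],1],[[0,0,0],[0,-0.178,0],1],[[0,0,0],[0,-0.178,0],1],[[0,0,0],[0,-0.178,0],1],[[0,0,0],[0,-0.178,0],1],[[0,0,0],[0,-0.178,0],1]]'

```text
time_s: 3.3
position: [0.4674, 0.005, 0.2385]
tcp_rot: [[-1.0, 0.0, 0.0], [0.0, 1.0, 0.001], [-0.0, 0.001, -1.0]]
force: [0.6, 0.3, -1.2]
finger_gap: -0.002
gripper_force: 0.0
```

Run:
```python
from h import *
np.set_printoptions(precision=4,suppress=True)
s=env.sense();im=imaging.get_image("wrist");print(s["position"])
cv2.imwrite("pics/w2.png",cv2.resize(im["pixels"],None,fx=1.5,fy=1.5,interpolation=3))
for l,z in(("grip",.107),("nose",.058),("pad",.087)):
    for f in models.landmark_of("wrist",l)[:2]:print(l,f["pixel"],f["confidence"],atz(ray(im,f["pixel"],toolT(s)),z))
```

```text
[0.4674 0.005  0.2385]
grip [293.7, 185.9] 0.94 [0.4687 0.0457 0.107 ]
nose [440.3, 177.4] 0.76 [0.4715 0.2309 0.058 ]
```

View pics/w2.png

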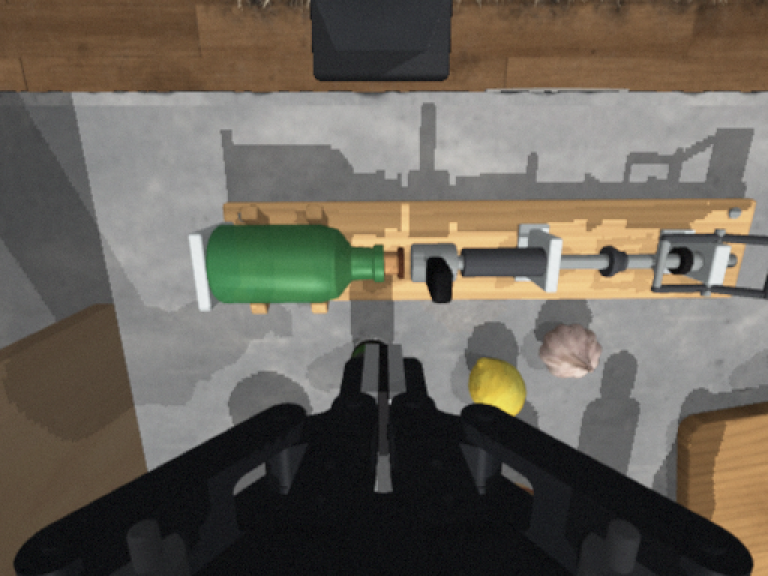

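Wrist view: grip at (438,270), with clear space between bottle mouth and grip for the shut fingers. I'll descend, then approach the grip.

Emit:
send_rows --steps '[[[0,0,0],[0.0,0,0.05],1],[[0,0,0],[0.0,0,0.09],1],[[0,0,0],[0.0,0,0.12],1],[[0,0,0],[0.0,0,0.138],1],[[0,0,0],[0,0,0.138],1],[[0,0,0],[0,0.005,0.138],1],[[0,0,0],[0,0.01,0.138],1],[[0,0,0],[0,0.01,0.138],1]]'

```text
time_s: 4.3
position: [0.4685, 0.0159, 0.1016]
tcp_rot: [[-1.0, -0.002, 0.003], [-0.002, 1.0, 0.001], [-0.003, 0.001, -1.0]]
force: [-0.3, -0.4, -0.2]
finger_gap: 0.003
gripper_force: 0.0
```

Emit:
send_rows --steps '[[[0,0,0],[0,0.003,0],1],[[0,0,0],[0,0.006,0],1],[[0,0,0],[0,0.01,0],1],[[0,0,0],[0,0.01,0],1]]'

```text
time_s: 4.7
position: [0.4676, 0.0251, 0.1006]
tcp_rot: [[-1.0, -0.001, 0.0], [-0.001, 1.0, 0.0], [-0.0, 0.0, -1.0]]
force: [-0.5, -0.2, 0.8]
finger_gap: -0.003
gripper_force: 0.2
```

Emit:
send_rows --steps '[[[0,0,0],[0,0.003,0],1],[[0,0,0],[0,0.006,0],1],[[0,0,0],[0,0.01,0],1],[[0,0,0],[0,0.01,0],1]]'

```text
time_s: 5.1
position: [0.4675, 0.0347, 0.1005]
tcp_rot: [[-1.0, -0.0, 0.0], [-0.0, 1.0, -0.0], [-0.0, -0.0, -1.0]]
force: [-0.4, -2.2, 3.0]
finger_gap: 0.001
gripper_force: 1.1
```

Emit:
send_rows --steps '[[[0,0,0],[0,0.003,0],1],[[0,0,0],[0,0.006,0],1],[[0,0,0],[0,0.01,0],1],[[0,0,0],[0,0.01,0],1],[[0,0,0],[0,0.01,0],1]]'

```text
time_s: 5.6
position: [0.4675, 0.0444, 0.1005]
tcp_rot: [[-1.0, 0.0, -0.0], [0.0, 1.0, -0.0], [0.0, -0.0, -1.0]]
force: [-0.4, -4.6, 2.9]
finger_gap: 0.001
gripper_force: 2.2
```

Emit:
send_rows --steps '[[[0,0,0],[0,0.003,0],1],[[0,0,0],[0,0.006,0],1],[[0,0,0],[0,0.008,0],1],[[0,0,0],[0,0.008,0],1],[[0,0,0],[0,0.008,0],1]]'

```text
time_s: 6.1
position: [0.4674, 0.0509, 0.1005]
tcp_rot: [[-1.0, 0.002, -0.0], [0.002, 1.0, -0.002], [0.0, -0.002, -1.0]]
force: [-1.0, -7.6, 3.7]
finger_gap: -0.001
gripper_force: 3.9
```

Run:
```python
from h import *
np.set_printoptions(precision=4,suppress=True)
s=env.sense();im=imaging.get_image("wrist");print(s["position"],s["force"])
cv2.imwrite("pics/w3.png",cv2.resize(im["pixels"][90:260,200:],None,fx=2.5,fy=2.5,interpolation=3))
```

```text
[0.4674 0.0509 0.1005] [-0.9657 -7.6125  3.7478]
```

View pics/w3.png

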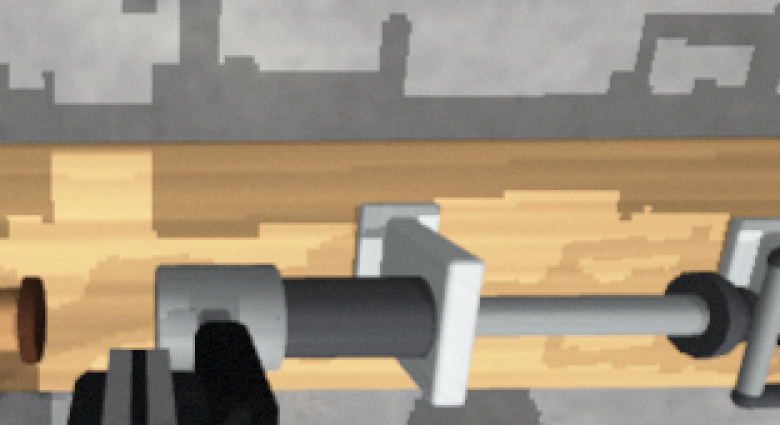

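The picture shows the finger behind the grip. The collar's flat face is at about (705,315) and the nose bar at about (765,330), so the cone is just reaching it and catch lies some 12–20 mm ahead. I'll continue in small steps and watch the force.

Emit:
send_rows --steps '[[[0,0,0],[0,0.003,0],1],[[0,0,0],[0,0.006,0],1],[[0,0,0],[0,0.006,0],1],[[0,0,0],[0,0.006,0],1]]'

```text
time_s: 6.55
position: [0.4674, 0.0564, 0.1005]
tcp_rot: [[-1.0, 0.002, -0.0], [0.002, 1.0, -0.002], [0.0, -0.002, -1.0]]
force: [-0.2, -9.7, 3.5]
finger_gap: -0.004
gripper_force: 4.5
```

Emit:
send_rows --steps '[[[0,0,0],[0,0.002,0],1],[[0,0,0],[0,0.004,0],1],[[0,0,0],[0,0.004,0],1],[[0,0,0],[0,0.004,0],1]]'

```text
time_s: 6.95
position: [0.4673, 0.0606, 0.1005]
tcp_rot: [[-1.0, 0.002, -0.001], [0.002, 1.0, -0.002], [0.001, -0.002, -1.0]]
force: [-1.1, -7.8, 4.1]
finger_gap: 0.002
gripper_force: 4.2
```

Emit:
send_rows --steps '[[[0,0,0],[0,0.001,0],1],[[0,0,0],[0,0.002,0],1],[[0,0,0],[0,0.002,0],1],[[0,0,0],[0,0.002,0],1]]'

```text
time_s: 7.35
position: [0.4673, 0.0623, 0.1005]
tcp_rot: [[-1.0, 0.002, -0.001], [0.002, 1.0, -0.002], [0.001, -0.002, -1.0]]
force: [-1.2, -9.7, 3.6]
finger_gap: -0.002
gripper_force: 4.6
```

Run:
```python
from h import *
s=env.sense();im=imaging.get_image("wrist");print(s["position"],s["force"])
t=imaging.get_image("top")["pixels"][200:260,170:310]
a=cv2.resize(im["pixels"][110:240,300:],None,fx=3.7,fy=3,interpolation=3)
b=cv2.resize(t,(a.shape[1],200),interpolation=3)
cv2.imwrite("pics/w4.png",np.vstack([a,b]));print(a.shape)
```

```text
[0.4672988  0.06228391 0.10047149] [-1.15210891 -9.6920326   3.63334282]
(390, 784, 3)
```

View pics/w4.png

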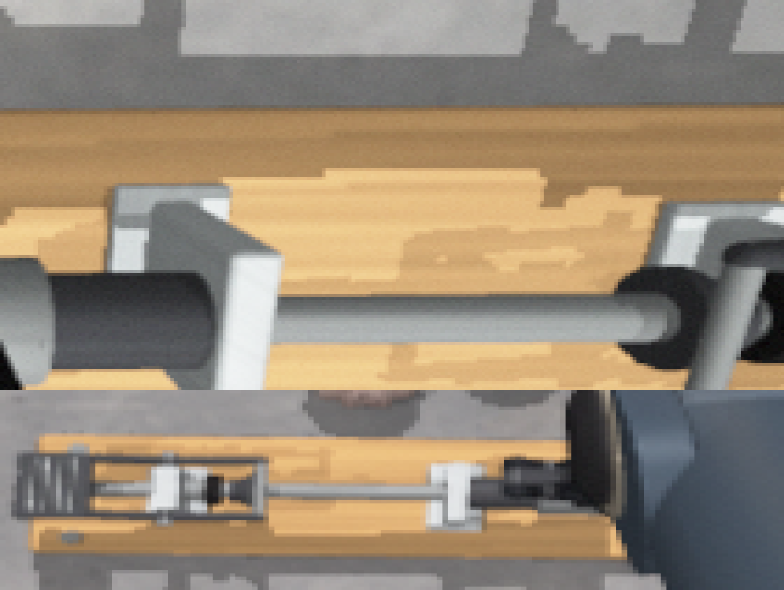

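Run:
```python
from h import *
np.set_printoptions(precision=4,suppress=True)
s=env.sense();im=imaging.get_image("wrist");T=toolT(s);t=imaging.get_image("top")
for n,x,y,z in(("rod-face",680,312,.061),("face left rim top",622,312,.068),("barL@rod",708,312,.066),("barR@rod",752,312,.066),("hammer rear",52,320,.071)):
    print(n,atz(ray(im,(x/3.7+300,y/3+110),T),z))
for n,x,y,z in(("nose L",266,487,.066),("nose R",250,487,.066),("collar tip",228,490,.061),("bufface",221,490,.065),("padctr",53,487,.087)):
    print(n,atz(ray(t,(x/5.6+170,(y-390)*60/200+200),None),z))
```

```text
rod-face [0.4641 0.2254 0.061 ]
face left rim top [0.4613 0.2085 0.068 ]
barL@rod [0.4621 0.2262 0.066 ]
barR@rod [0.4622 0.2344 0.066 ]
hammer rear [0.462  0.1024 0.071 ]
nose L [0.4684 0.2223 0.066 ]
nose R [0.4683 0.2294 0.066 ]
collar tip [0.4662 0.2394 0.061 ]
bufface [0.4658 0.2421 0.065 ]
padctr [0.4642 0.312  0.087 ]
```

Emit:
send_rows --steps '[[[0,0,0],[0,0,0],1],[[0,0,0],[0,0,0],1]]'

```text
time_s: 7.75
position: [0.4673, 0.0623, 0.1004]
tcp_rot: [[-1.0, 0.002, -0.001], [0.002, 1.0, -0.002], [0.001, -0.002, -1.0]]
force: [-0.9, -8.7, 3.8]
finger_gap: -0.001
gripper_force: 4.6
```

Force fell from 9.7 to about 8.5 N. The geometry puts the collar's flat face under the nose, on the land, with about 3 mm left to the buffer. I'll go on 1 mm at a time.

Emit:
send_rows --steps '[[[0,0,0],[0,0.001,0],1],[[0,0,0],[0,0.001,0],1],[[0,0,0],[0,0.001,0],1],[[0,0,0],[0,0.001,0],1]]'

```text
time_s: 8.15
position: [0.4673, 0.0633, 0.1005]
tcp_rot: [[-1.0, 0.002, -0.001], [0.002, 1.0, -0.002], [0.001, -0.002, -1.0]]
force: [-0.5, -8.9, 5.0]
finger_gap: 0.002
gripper_force: 4.5
```

Emit:
send_rows --steps '[[[0,0,0],[0,0.001,0],1],[[0,0,0],[0,0.001,0],1],[[0,0,0],[0,0.001,0],1],[[0,0,0],[0,0.001,0],1]]'

```text
time_s: 8.55
position: [0.4673, 0.0644, 0.1005]
tcp_rot: [[-1.0, 0.002, -0.001], [0.002, 1.0, -0.002], [0.001, -0.002, -1.0]]
force: [-0.7, -8.8, 3.8]
finger_gap: -0.001
gripper_force: 4.4
```

Emit:
send_rows --steps '[[[0,0,0],[0,0.001,0],1],[[0,0,0],[0,0.001,0],1],[[0,0,0],[0,0.001,0],1],[[0,0,0],[0,0.001,0],1]]'

```text
time_s: 8.95
position: [0.4673, 0.0653, 0.1005]
tcp_rot: [[-1.0, 0.002, -0.001], [0.002, 1.0, -0.002], [0.001, -0.002, -1.0]]
force: [-0.8, -8.8, 5.6]
finger_gap: -0.003
gripper_force: 4.6
```

Emit:
send_rows --steps '[[[0,0,0],[0,0.001,0],1],[[0,0,0],[0,0.001,0],1],[[0,0,0],[0,0.001,0],1],[[0,0,0],[0,0.001,0],1]]'

```text
time_s: 9.35
position: [0.4673, 0.066, 0.1005]
tcp_rot: [[-1.0, 0.002, -0.001], [0.002, 1.0, -0.002], [0.001, -0.002, -1.0]]
force: [-0.7, -10.4, 5.3]
finger_gap: 0.001
gripper_force: 4.8
```

Emit:
send_rows --steps '[[[0,0,0],[0,0.0005,0],1],[[0,0,0],[0,0.0005,0],1],[[0,0,0],[0,0.0005,0],1],[[0,0,0],[0,0.0005,0],1]]'

```text
time_s: 9.75
position: [0.4673, 0.0662, 0.1005]
tcp_rot: [[-1.0, 0.002, -0.001], [0.002, 1.0, -0.003], [0.001, -0.003, -1.0]]
force: [-0.3, -10.3, 5.0]
finger_gap: 0.005
gripper_force: 5.2
```

Emit:
send_rows --steps '[[[0,0,0],[0,0.0005,0],1],[[0,0,0],[0,0.0005,0],1],[[0,0,0],[0,0.0005,0],1],[[0,0,0],[0,0.0005,0],1]]'

```text
time_s: 10.15
position: [0.4673, 0.0664, 0.1005]
tcp_rot: [[-1.0, 0.003, -0.001], [0.003, 1.0, -0.003], [0.001, -0.003, -1.0]]
force: [-0.5, -12.3, 4.6]
finger_gap: -0.002
gripper_force: 5.6
```

Clear stiffening: about 3 N over the baseline, so roughly 0.6 mm of buffer squeeze. Now I'll ease back slowly and check that the sear takes the load.

Emit:
send_rows --steps '[[[0,0,0],[0,-0.001,0],1],[[0,0,0],[0,-0.002,0],1],[[0,0,0],[0,-0.003,0],1],[[0,0,0],[0,-0.0035,0],1],[[0,0,0],[0,-0.004,0],1],[[0,0,0],[0,-0.004,0],1]]'

```text
time_s: 10.75
position: [0.4673, 0.0643, 0.1005]
tcp_rot: [[-1.0, 0.001, -0.001], [0.001, 1.0, -0.001], [0.001, -0.001, -1.0]]
force: [-0.9, -6.2, 3.4]
finger_gap: 0.0
gripper_force: 3.4
```

Emit:
send_rows --steps '[[[0,0,0],[0,-0.0005,0],1],[[0,0,0],[0,-0.001,0],1],[[0,0,0],[0,-0.001,0],1],[[0,0,0],[0,-0.001,0],1]]'

```text
time_s: 11.15
position: [0.4673, 0.0642, 0.1004]
tcp_rot: [[-1.0, 0.0, -0.0], [0.0, 1.0, -0.0], [0.0, -0.0, -1.0]]
force: [-1.4, -4.9, 4.4]
finger_gap: 0.001
gripper_force: 2.6
```

Held: the force falls while the position stays. I'll back away further.

Emit:
send_rows --steps '[[[0,0,0],[0,-0.001,0],1],[[0,0,0],[0,-0.002,0],1],[[0,0,0],[0,-0.003,0],1],[[0,0,0],[0,-0.003,0],1]]'

```text
time_s: 11.55
position: [0.4675, 0.0621, 0.1003]
tcp_rot: [[-1.0, -0.0, 0.0], [-0.0, 1.0, 0.001], [-0.0, 0.001, -1.0]]
force: [0.8, 0.2, -1.2]
finger_gap: 0.002
gripper_force: 0.0
```

Emit:
send_rows --steps '[[[0,0,0],[0,-0.003,0],1],[[0,0,0],[0,-0.006,0],1],[[0,0,0],[0,-0.01,0],1],[[0,0,0],[0,-0.014,0],1],[[0,0,0],[0,-0.014,0],1]]'

```text
time_s: 12.05
position: [0.4675, 0.0466, 0.1004]
tcp_rot: [[-1.0, 0.002, -0.0], [0.002, 1.0, -0.0], [0.0, -0.0, -1.0]]
force: [-0.0, -0.2, 0.3]
finger_gap: 0.002
gripper_force: 0.0
```

Emit:
send_rows --steps '[[[0,0,0],[0,0,-0.05],1],[[0,0,0],[0,0,-0.1],1],[[0,0,0],[0,0.05,-0.1],1],[[0,0,0],[0,0.1,-0.1],1],[[0,0,0],[0,0.15,-0.1],1],[[0,0,0],[0,0.2,-0.1],1],[[0,0,0],[0,0.264,-0.1],1],[[0,0,0],[0,0.264,-0.1],1]]'

```text
time_s: 12.85
position: [0.4658, 0.3183, 0.2003]
tcp_rot: [[-1.0, -0.008, -0.0], [-0.008, 1.0, 0.003], [0.0, 0.003, -1.0]]
force: [-0.7, -0.3, -0.5]
finger_gap: 0.002
gripper_force: 0.0
```

Emit:
send_rows --steps '[[[0,0,0],[0,0,0],1],[[0,0,0],[0,0,0],1]]'

```text
time_s: 13.05
position: [0.4677, 0.3098, 0.2001]
tcp_rot: [[-1.0, 0.002, -0.001], [0.002, 1.0, -0.002], [0.001, -0.002, -1.0]]
force: [-0.6, -0.2, -0.2]
finger_gap: -0.0
gripper_force: 0.0
```

Run:
```python
from h import *
np.set_printoptions(precision=4,suppress=True)
s=env.sense();im=imaging.get_image("wrist");print(s["position"],s["force"])
for f in models.landmark_of("wrist","pad")[:2]:print(f["pixel"],f["confidence"],atz(ray(im,f["pixel"],toolT(s)),.087))
for f in models.landmark_of("wrist","grip")[:2]:print("grip",f["pixel"],f["confidence"],atz(ray(im,f["pixel"],toolT(s)),.107))
cv2.imwrite("pics/w5.png",cv2.resize(im["pixels"],None,fx=1.5,fy=1.5,interpolation=3))
```

```text
[0.4677 0.3098 0.2001] [-0.6454 -0.2062 -0.2176]
[259.1, 189.3] 0.64 [0.4673 0.314  0.087 ]
grip [7.8, 195.9] 0.68 [0.4675 0.0862 0.107 ]
```

View pics/w5.png

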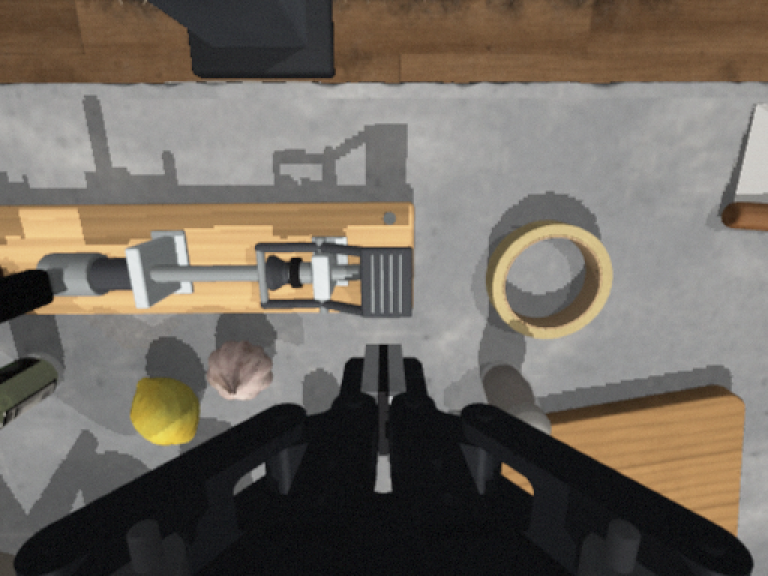

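The collar sits behind the nose at (265,270) and the striker is held. The pad, at (386,282), is under the fingertips. I'll press down now.

Emit:
send_rows --steps '[[[0,0,0],[0,0.002,0.04],1],[[0,0,0],[0,0.002,0.08],1],[[0,0,0],[0,0.002,0.1],1],[[0,0,0],[0,0.002,0.108],1],[[0,0,0],[0,0.002,0.108],1]]'

```text
time_s: 13.7
position: [0.4676, 0.3122, 0.092]
tcp_rot: [[-1.0, 0.002, -0.001], [0.002, 1.0, -0.001], [0.001, -0.001, -1.0]]
force: [0.4, -0.3, 1.0]
finger_gap: -0.001
gripper_force: 0.0
```

Emit:
send_rows --steps '[[[0,0,0],[0,0,0.002],1],[[0,0,0],[0,0,0.004],1],[[0,0,0],[0,0,0.006],1],[[0,0,0],[0,0,0.008],1],[[0,0,0],[0,0,0.008],1]]'

```text
time_s: 14.2
position: [0.4682, 0.3146, 0.0855]
tcp_rot: [[-1.0, -0.0, 0.002], [-0.0, 1.0, 0.002], [-0.002, 0.002, -1.0]]
force: [-0.2, 0.1, 3.7]
finger_gap: 0.004
gripper_force: 2.0
```

Emit:
send_rows --steps '[[[0,0,0],[0,0,0.002],1],[[0,0,0],[0,0,0.004],1],[[0,0,0],[0,0,0.004],1]]'

```text
time_s: 14.5
position: [0.468, 0.3148, 0.081]
tcp_rot: [[-1.0, -0.0, 0.001], [-0.0, 1.0, 0.002], [-0.001, 0.002, -1.0]]
force: [0.1, 2.8, 3.3]
finger_gap: 0.002
gripper_force: 1.6
```

Emit:
send_rows --steps '[[[0,0,0],[0,0,0.002],1],[[0,0,0],[0,0,0.003],1],[[0,0,0],[0,0,0.003],1]]'

```text
time_s: 14.8
position: [0.4679, 0.3145, 0.0777]
tcp_rot: [[-1.0, -0.0, 0.001], [-0.0, 1.0, 0.002], [-0.001, 0.002, -1.0]]
force: [0.2, 3.8, 3.8]
finger_gap: -0.0
gripper_force: 2.2
```

Run:
```python
from h import *
np.set_printoptions(precision=4,suppress=True)
im=imaging.get_image("top");s=imaging.get_image("side")
cv2.imwrite("pics/t6.png",cv2.resize(np.hstack([im["pixels"][190:270,120:380],s["pixels"][130:290,220:340][::2,::2]*0+255]),None,fx=2.4,fy=2.4,interpolation=3))
for c,i in(("top",im),("side",s)):
    for f in models.landmark_of(c,"grip")[:1]:print(c,f["pixel"],f["confidence"],atz(ray(i,f["pixel"]),.107))
```

```text
top [290.7, 230.0] 0.87 [0.4671 0.0466 0.107 ]
```

View pics/t6.png

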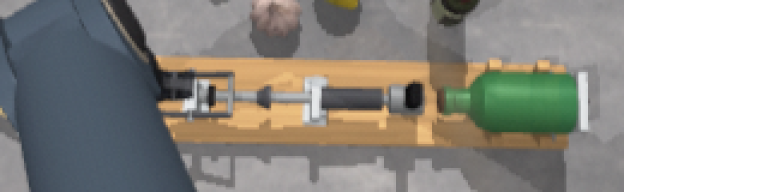

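It fired: the grip is back near rest at (412,95), and the stopper head at (440,100) sits against the bottle mouth, clear of the hammer. I'll lift off and check the stopper.

Emit:
send_rows --steps '[[[0,0,0],[0,0,-0.005],1],[[0,0,0],[0,0,-0.02],1],[[0,0,0],[0,0,-0.06],1],[[0,0,0],[0,0,-0.11],1],[[0,0,0],[0,0,-0.15],1],[[0,0,0],[0,0,-0.16],1],[[0,0,0],[0,0,-0.16],1]]'

```text
time_s: 15.7
position: [0.4679, 0.312, 0.2384]
tcp_rot: [[-1.0, 0.002, 0.001], [0.002, 1.0, -0.001], [-0.001, -0.001, -1.0]]
force: [-0.4, -0.1, 0.4]
finger_gap: 0.004
gripper_force: 0.0
```

Emit:
send_rows --steps '[[[0,0,0],[0,-0.05,0],1],[[0,0,0],[0,-0.1,0],1],[[0,0,0],[0,-0.15,0],1],[[0,0,0],[0,-0.2,0],1],[[0,0,0],[0,-0.25,0],1],[[0,0,0],[0,-0.3,0],1],[[0,0,0],[0,-0.3,0],1],[[0,0,0],[0,-0.3,0],1]]'

```text
time_s: 16.5
position: [0.4655, 0.0117, 0.2353]
tcp_rot: [[-1.0, 0.004, -0.005], [0.004, 1.0, -0.001], [0.005, -0.001, -1.0]]
force: [0.0, 1.8, 1.0]
finger_gap: -0.0
gripper_force: 0.0
```

Run:
```python
from h import *
im=imaging.get_image("wrist");print(env.sense()["force"])
cv2.imwrite("pics/w7.png",cv2.resize(im["pixels"][130:240,170:370],None,fx=4,fy=4,interpolation=3))
```

```text
[-0.30387912  0.52932791 -0.47456651]
```

View pics/w7.png

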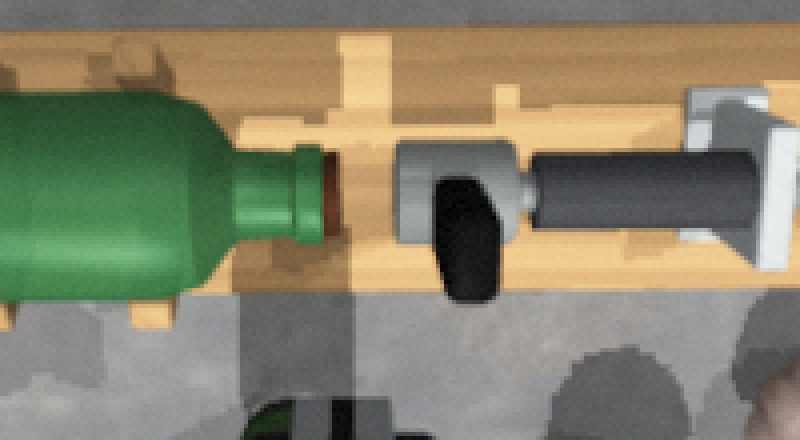

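The stopper head, at (330,195), is flush on the bottle mouth with no cork showing, and the arm is clear. I'm handing in the job.

```bash
python3 -c "
from station import env
print(env.close_job())"
```

```text
the job is handed in; nothing more can be done
None
```

The striker was drawn back until the sear held it, touching the buffer lightly (about 0.6 mm squeeze, judged from the force), then fired once from the thumb pad; the last picture shows the stopper flush on the bottle mouth, and the job is handed in at about 17 s.

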